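# Sort the stacked returned room keys into the key box

## Task

The day's returned room keys have been left in the returns tray, three of them stacked crosswise. Take the stack apart and put all four keys back in the open key box, each in the bay of its own colour: lying flat in the middle of the bay and lengthwise along it, either end first. Set the keys down rather than dropping them, and leave the mug and the bell where they stand.

Things in the scene. Friction and masses are not known exactly. Their poses are not given: they have to be found in the camera images.
- mint_key_mid (a point): Centre of the plastic head of the pale mint green room key (30 to 65 g, rigid, lying flat). Head 70 mm long (x), 30 wide (y), 14 thick (z); at half its thickness a steel blade 25 mm long stands out of its +x end and a steel loop 22 mm long out of its -x end. One of four in a shallow felt-lined tray (floor 5 mm above the counter, walls 12 mm): three stacked crosswise, one alone some 145 mm away.
- red_key_mid (a point): Centre of the plastic head of the red room key (30 to 65 g, rigid, lying flat). Head 70 mm long (x), 30 wide (y), 14 thick (z); at half its thickness a steel blade 25 mm long stands out of its +x end and a steel loop 22 mm long out of its -x end. One of four in a shallow felt-lined tray (floor 5 mm above the counter, walls 12 mm): three stacked crosswise, one alone some 145 mm away.
- yellow_key_mid (a point): Centre of the plastic head of the golden yellow room key (30 to 65 g, rigid, lying flat). Head 70 mm long (x), 30 wide (y), 14 thick (z); at half its thickness a steel blade 25 mm long stands out of its +x end and a steel loop 22 mm long out of its -x end. One of four in a shallow felt-lined tray (floor 5 mm above the counter, walls 12 mm): three stacked crosswise, one alone some 145 mm away.
- blue_key_mid (a point): Centre of the plastic head of the dark blue room key (30 to 65 g, rigid, lying flat). Head 70 mm long (x), 30 wide (y), 14 thick (z); at half its thickness a steel blade 25 mm long stands out of its +x end and a steel loop 22 mm long out of its -x end. One of four in a shallow felt-lined tray (floor 5 mm above the counter, walls 12 mm): three stacked crosswise, one alone some 145 mm away.
- mint_bay_floor (a point): Centre of the top face of the pale mint green pad (140 x 80 mm, 11 mm above the counter) that floors one of four bays in a walnut key box; x along the bay, +x to the hinge, y across, z up. Dividers rise 5 mm over the pads, 42 mm either side of the point; the box walls (160 x 364 mm outside) 19 mm. The smoked lid stands open beyond the +x wall, leaning away, 165 to 185 mm high.
- red_bay_floor (a point): Centre of the top face of the red pad (140 x 80 mm, 11 mm above the counter) that floors one of four bays in a walnut key box; x along the bay, +x to the hinge, y across, z up. Dividers rise 5 mm over the pads, 42 mm either side of the point; the box walls (160 x 364 mm outside) 19 mm. The smoked lid stands open beyond the +x wall, leaning away, 165 to 185 mm high.
- yellow_bay_floor (a point): Centre of the top face of the golden yellow pad (140 x 80 mm, 11 mm above the counter) that floors one of four bays in a walnut key box; x along the bay, +x to the hinge, y across, z up. Dividers rise 5 mm over the pads, 42 mm either side of the point; the box walls (160 x 364 mm outside) 19 mm. The smoked lid stands open beyond the +x wall, leaning away, 165 to 185 mm high.
- blue_bay_floor (a point): Centre of the top face of the dark blue pad (140 x 80 mm, 11 mm above the counter) that floors one of four bays in a walnut key box; x along the bay, +x to the hinge, y across, z up. Dividers rise 5 mm over the pads, 42 mm either side of the point; the box walls (160 x 364 mm outside) 19 mm. The smoked lid stands open beyond the +x wall, leaning away, 165 to 185 mm high.
- mug_mid (a point): A cream enamel mug with a dark rim, 70 mm across and 70 mm high with a loop handle at its +y side, standing loose beyond the tray. This point is on its axis, 35 mm up. It is not to be moved.
- bell_mid (a point): A small brass counter bell on a dark foot, 72 mm across and 54 mm high, standing loose on the robot's side of the key box. This point is on its axis, 27 mm up. It is not to be moved.
There are look-alikes about, which are no part of the job. Of the things that look like the part that bears blue_key_mid, the largest one is meant.

How it is judged:
At the end, for the whole second after the job is handed in: Each of the four keys lies flat on the pad of its own colour, the centre of its head within 15 mm of the bay's middle both along and across the bay, its length within 15 degrees of the bay's (either way round), released and at rest; the mug and the bell stand upright within 20 mm of where they were (x of mint_key_mid in the frame of mint_bay_floor between -0.015 and 0.015 m and y of mint_key_mid in the frame of mint_bay_floor between -0.015 and 0.015 m and z of mint_key_mid in the frame of mint_bay_floor between 0.004 and 0.01 m and angle between each of mint_key_mid, red_key_mid, yellow_key_mid, blue_key_mid's own z axis and vertical below 0.12 rad and angle between the x axis of mint_key_mid and the x axis of mint_bay_floor, either way round below 0.26 rad and linear speed of each of mint_key, red_key, yellow_key, blue_key below 0.02 m/s and x of red_key_mid in the frame of red_bay_floor between -0.015 and 0.015 m and y of red_key_mid in the frame of red_bay_floor between -0.015 and 0.015 m and z of red_key_mid in the frame of red_bay_floor between 0.004 and 0.01 m and angle between the x axis of red_key_mid and the x axis of red_bay_floor, either way round below 0.26 rad and x of yellow_key_mid in the frame of yellow_bay_floor between -0.015 and 0.015 m and y of yellow_key_mid in the frame of yellow_bay_floor between -0.015 and 0.015 m and z of yellow_key_mid in the frame of yellow_bay_floor between 0.004 and 0.01 m and angle between the x axis of yellow_key_mid and the x axis of yellow_bay_floor, either way round below 0.26 rad and x of blue_key_mid in the frame of blue_bay_floor between -0.015 and 0.015 m and y of blue_key_mid in the frame of blue_bay_floor between -0.015 and 0.015 m and z of blue_key_mid in the frame of blue_bay_floor between 0.004 and 0.01 m and angle between the x axis of blue_key_mid and the x axis of blue_bay_floor, either way round below 0.26 rad and distance of each of mug_mid, bell_mid from where it was at the start of the episode below 0.02 m and angle between each of mug_mid, bell_mid's own z axis and vertical below 0.2 rad); the robot touches nothing.
It fails at once if A room key is dropped into its bay (it falls more than about 25 mm) ((distance between mint_key_mid and mint_bay_floor below 0.035 m and linear speed of mint_key above 0.7 m/s) or (distance between red_key_mid and red_bay_floor below 0.035 m and linear speed of red_key above 0.7 m/s) or (distance between yellow_key_mid and yellow_bay_floor below 0.035 m and linear speed of yellow_key above 0.7 m/s) or (distance between blue_key_mid and blue_bay_floor below 0.035 m and linear speed of blue_key above 0.7 m/s)).
It fails at once if The mug was shifted or tipped (distance of mug_mid from where it was at the start of the episode above 0.02 m or angle between mug_mid's own z axis and vertical above 0.35 rad).
It fails at once if The bell was shifted or tipped (distance of bell_mid from where it was at the start of the episode above 0.02 m or angle between bell_mid's own z axis and vertical above 0.35 rad).
It also fails if it takes over 112 s, if anything falls off the work surface, if the arm or the gripper's body presses on something with over 40 N, if the wrist force passes 120 N, or if a joint passes its speed limit or range.

## Robot

A 7-joint arm with a two-finger parallel gripper is mounted at the origin on the work surface. World frame = base frame: x ahead of the robot, y to its left, z up, the work surface at z = 0. Lengths are in m, angles in rad, forces in N, time in s.
With the tool pointing down it reaches from about 0.425 to 0.925 m from the base axis. Payload 6.8 kg.
Tool frame: the origin (TCP) lies on the centre line of the jaws, within the pads' length; the fingertips stand 11 mm ahead of it and the grasp point (between the pads) lies 8 mm behind it; z points along the fingers, y is the direction in which the jaws open and shut (so a half turn about z gives the same grasp; the last joint's range is limited). The gripper opens to 85 mm and grips with 20 to 120 N. Pads are 22 mm wide; open, the fingers measure 114 mm over their backs; the gripper's body (76 mm by 85 mm) begins 54 mm behind the grasp point. The pads swing forward as they close: fully open they stand 13 mm farther back than shut.
Start: joints at [-1.396, 0.477, 0.022, 1.555, -0.011, 1.109, -0.083], TCP at [0.188, 0.648, 0.242] pointing down, gripper open.
Joint ranges: [-2.96, 2.96], [-0.34, 2.1], [-1.41, 1.46], [0.24, 2.44], [-1.37, 4.51], [0.17, 1.92], [-2.96, 2.96]. Speed limits (rad/s): [2.39, 2.39, 3.14, 3.14, 3.14, 3.14, 3.14].

## Interface

Orientations are given as a unit quaternion [x, y, z, w].
In Python, from station import state, snapshot, sign_off gives the robot as it stands.
- The arm moves only by the shell command python3 -m crank 'ROWS'. ROWS is JSON, a list that holds one entry, the list of rows, each a list of 5 numbers: the shift along the tool's x, y, z normalised to -1 to 1, where 1 is 0.025 m, then the turn about the tool's z normalised to -1 to 1, where 1 is 0.08 rad, then the gripper command: -1 is shut, 1 is fully open, values between are in proportion. A call has 1 to 12 rows; each row shifts and turns the commanded pose from where the row before left it, along the tool's axes as they then stand; what a row does not reach is not made up. A row lasts 1/10 s, in which the tool goes at most 50 mm and 8.59 degrees, less where a joint would pass 70% of its speed; a pose out of reach is approached as far as the arm can. A call with a number of a shift or a turn outside -1 to 1 is refused whole. A call with a gripper value outside its range is refused whole. The fingers move at their own pace and stop on an object; the grip force is fixed at half the most. Time passes only in rows, so rows that do not move let the fingers close. It gives the time, the measured TCP pose, the force and the opening at its end, in the units of the state.
- state(): the state, without advancing time (a new reading comes with each control period).
- snapshot(name): name is "scene" or "top"; returns a dict with "frame" (400x640x3 uint8, red, green, blue), "z_map" (400x640 float32, m along the optical axis (not along the pixel's ray), 0 where there is no reading), "fx", "fy", "cx", "cy" (pixels), "world_to_cam" (4x4, takes a point from world to camera coordinates). Camera axes: x right, y up, looking along -z (the intrinsics and any distortion apply to the point x, -y, -z); pixel columns grow to the right and rows downward; lengths in m; the calibration is good to about 2 mm. A picture is of the moment at which its call begins.
- sign_off(): hands the job in, once; it reports no verdict.
The state is a dict: "t": time; "qpos": joint angles; "qd": joint speeds; "joint_efforts": joint torques, N m; "eef_pos": TCP position; "tcp_rot": TCP orientation; "wrist_force": force on the tool from outside, world axes, zero at the start; "ft_torque": the same for the moment, N m; "finger_gap": finger opening in m.
Only numpy, scipy, OpenCV 4.12 (cv2) and the standard library are available. Lean on these libraries where they do the work, as an engineer would, in place of code of your own. Each camera call takes 0.05 s, during which the arm holds its last target. There are 200 camera calls.

## Working session

There is one attempt and no reset: what is moved stays moved. The work goes in short steps, Python scripts to look and compute and a shell command to move; the robot and the scene stay as the last step left them, time stands still between calls to the robot, and variables do not carry over. Pictures are saved under pics/ and viewed, about 12 in all and at most 16, crops included, and the job is handed in when it is done.

```bash
mkdir -p pics; ls
cat > h.py <<'E'
import numpy as np, cv2
from station import state, snapshot, sign_off
def world(s,u,v,z=None):
    """pixel -> world; by depth map, or by ray hit with plane height z"""
    M=np.linalg.inv(s["world_to_cam"])
    d=np.array([(u-s["cx"])/s["fx"],-(v-s["cy"])/s["fy"],-1.0])
    if z is None:
        return (M@np.r_[d*s["z_map"][int(round(v)),int(round(u))],1])[:3]
    r=M[:3,:3]@d; o=M[:3,3]
    return o+r*(z-o[2])/r[2]
def save(s,name,box=None,k=1):
    f=s["frame"][...,::-1]
    if box: f=f[box[1]:box[3],box[0]:box[2]]
    cv2.imwrite("pics/"+name,cv2.resize(f,None,fx=k,fy=k,interpolation=cv2.INTER_CUBIC))
E
python3 - <<'E'
from h import *
for n in ("scene","top"):
    s=snapshot(n); save(s,n+"0.png"); print(n,s["fx"],s["fy"],s["cx"],s["cy"],np.round(s["world_to_cam"],3).tolist())
st=state(); print({k:np.round(v,3).tolist() for k,v in st.items()})
E
```

```text
pics
scene 368.1694297188889 368.1694297188889 325.2926720959863 200.14257949605445 [[-0.136, 0.991, -0.003, 0.056], [-0.784, -0.106, 0.612, 0.411], [0.606, 0.085, 0.791, -1.388], [0.0, 0.0, 0.0, 1.0]]
top 451.39613603961857 451.39613603961857 319.6045806133903 201.60897008828982 [[-0.011, -1.0, -0.007, 0.042], [0.996, -0.012, 0.088, -0.559], [-0.088, -0.006, 0.996, -1.175], [0.0, 0.0, 0.0, 1.0]]
{'t': 0.1, 'qpos': [-1.396, 0.478, 0.022, 1.556, -0.012, 1.109, -0.083], 'qd': [-0.002, -0.001, -0.0, 0.0, 0.001, -0.001, 0.002], 'joint_efforts': [0.004, -59.776, 1.613, -28.196, 0.013, 0.005, -0.0], 'eef_pos': [0.188, 0.648, 0.241], 'tcp_rot': [0.141, 0.99, -0.001, -0.0], 'wrist_force': [1.085, -0.34, 0.856], 'ft_torque': [0.001, 0.025, 0.026], 'finger_gap': 0.086}
```

```bash
python3 -m crank --help 2>&1 | head -20
```

```text
invalid input: not JSON, or not a number
```

View pics/top0.png

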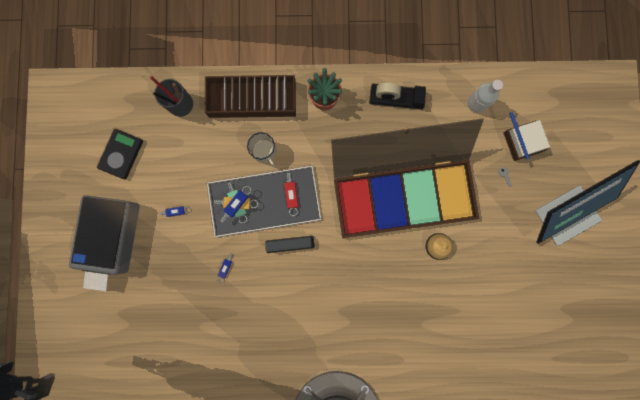

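View pics/scene0.png

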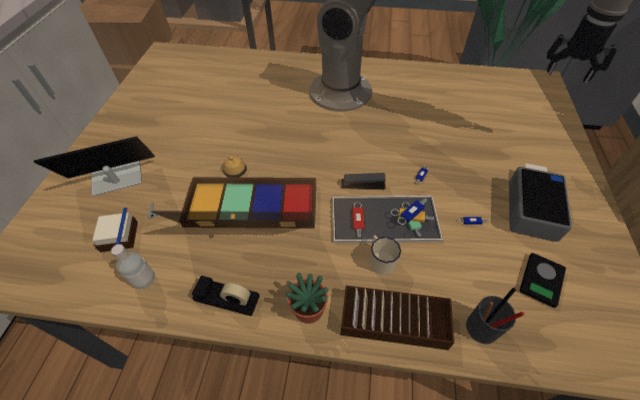

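The top view shows the tray around (265,200), with the stack at (237,204) and the red key alone at (291,195). The box bays are red (357,206), blue (390,202), mint (422,197) and yellow (454,193). The bell is at (440,246) and the mug at (261,146). There are three blue candidates: the tray one at (236,204) and small tags at (175,211) and (226,267). The tray one is the largest; I'll confirm that in a crop.

Run:
```python
from h import *
s=snapshot("top"); save(s,"crop1.png",(160,160,330,285),4.7)
np.save("/tmp/z.npy",s["z_map"])
for n,(u,v) in dict(red=(291,195),blue=(236,204),sm1=(175,211),sm2=(226,267),rb=(357,206),bb=(390,202),mb=(422,197),yb=(454,193),mug=(261,146),bell=(440,246)).items():
    print(n,np.round(world(s,u,v),3))
```

```text
red [0.578 0.112 0.021]
blue [0.554 0.254 0.047]
sm1 [0.54  0.426 0.01 ]
sm2 [0.389 0.287 0.009]
rb [ 0.547 -0.064  0.016]
bb [ 0.557 -0.153  0.012]
mb [ 0.57  -0.24   0.011]
yb [ 0.579 -0.325  0.012]
mug [0.716 0.195 0.003]
bell [ 0.438 -0.276  0.038]
```

View pics/crop1.png

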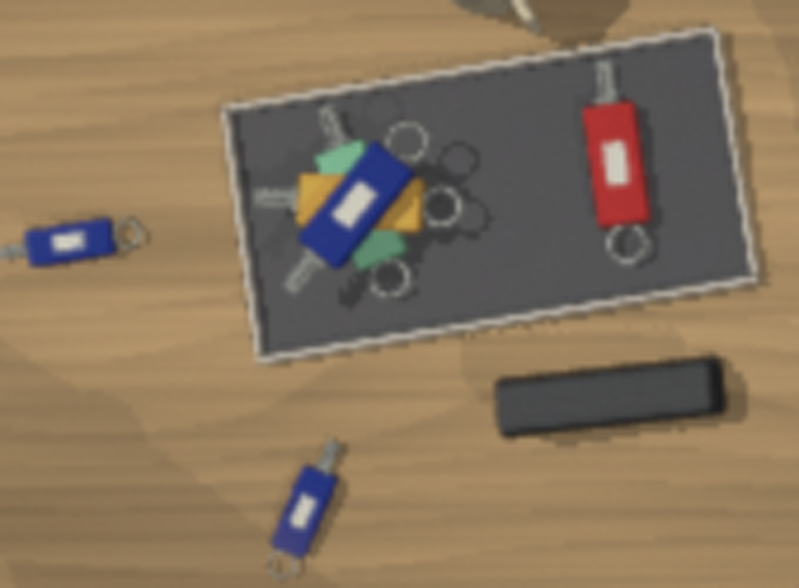

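The crop confirms it. The large blue key is on top of the stack in the tray at crop (357,203), across yellow and then mint. The two outside the tray are smaller look-alikes. Next I measure the pads, blue and red by colour.

```bash
cat >> h.py <<'E'
HSV=dict(red=[(0,120,60),(9,255,255)],blue=[(108,120,40),(125,255,255)],mint=[(65,40,60),(90,255,255)],yellow=[(16,120,90),(28,255,255)])
TRAY=(208,165,322,240); BOX=(336,160,474,236)
def rect(s,col,box,z):
    """largest blob of a colour in box -> world centre, long-axis angle (deg), size (mm)"""
    hsv=cv2.cvtColor(cv2.resize(s["frame"],None,fx=4,fy=4,interpolation=cv2.INTER_CUBIC),cv2.COLOR_RGB2HSV)
    m=cv2.inRange(hsv,*map(np.array,HSV[col])); b=[4*i for i in box]
    k=np.zeros_like(m); k[b[1]:b[3],b[0]:b[2]]=m[b[1]:b[3],b[0]:b[2]]
    k=cv2.morphologyEx(k,cv2.MORPH_CLOSE,np.ones((37,37)))
    k=cv2.morphologyEx(k,cv2.MORPH_OPEN,np.ones((13,13)))
    c=max(cv2.findContours(k,0,1)[0],key=cv2.contourArea)[:,0]
    w=np.array([world(s,(u+.5)/4-.5,(v+.5)/4-.5,z)[:2] for u,v in c],np.float32)*1000
    (x,y),(a,h),t=cv2.minAreaRect(w)
    if a<h: t+=90
    return np.array([x,y])/1000,(t+90)%180-90,(round(max(a,h)),round(min(a,h)))
def go(x,y,z,yaw):
    """prints turn units, then tool-axis shifts (units) to TCP x,y,z with tool-x yaw (deg, mod 180)"""
    from scipy.spatial.transform import Rotation as R
    st=state(); r=R.from_quat(st["tcp_rot"]).as_matrix(); p=np.array(st["eef_pos"])
    cur=np.degrees(np.arctan2(r[1,0],r[0,0])); d=(yaw-cur+90)%180-90
    a=np.radians(cur+d); d0=np.array([x,y,z])-p
    print("t %.1f pos %s yaw %.1f gap %.3f F %s q7 %.2f"%(st["t"],np.round(p,4),cur,st["finger_gap"],np.round(st["wrist_force"],1),st["qpos"][6]))
    f=lambda a:np.round(np.array([d0[0]*np.cos(a)+d0[1]*np.sin(a),d0[0]*np.sin(a)-d0[1]*np.cos(a),-d0[2]])/.025,2)
    print("turn %.2f  shift if turned first %s ; if not turned %s"%(-np.radians(d)/.08,f(a),f(np.radians(cur))))
E
python3 - <<'E'
from h import *
s=snapshot("top")
for c in HSV: print("pad",c,rect(s,c,BOX,.011))
print("blue",rect(s,"blue",TRAY,.047)); print("red",rect(s,"red",TRAY,.019))
x,y=rect(s,"blue",TRAY,.047)[0]
go(x,y,.12,-35)
E
```

```text
pad red (array([ 0.54731714, -0.06291802]), 6.643775939941406, (147, 89))
pad blue (array([ 0.55949561, -0.14921609]), 7.44256067276001, (140, 81))
pad mint (array([ 0.57069226, -0.23657852]), 7.279455184936523, (141, 82))
pad yellow (array([ 0.58945111, -0.32239111]), 7.365912914276123, (158, 84))
blue (array([0.55559161, 0.25573993]), -37.37137985229492, (68, 29))
red (array([0.5798316 , 0.11292097]), 7.1517014503479, (70, 31))
t 0.2 pos [0.1883 0.6478 0.2417] yaw 163.8 gap 0.085 F [ 0.4 -0.7 -0.7] q7 -0.08
turn 4.10  shift if turned first [-21.03  -4.42   4.87] ; if not turned [-18.49 -10.96   4.87]
```

```bash
python3 -m crank '[[[0,0,0,0.91,0.2],[0,0,0,0.91,0.2],[0,0,0,0.91,0.2],[0,0,0,0.91,0.2],[0,0,0,0.91,0.2]]]'; python3 -c "
from h import *
go(.5556,.2557,.12,-37.4)"
```

```text
t: 0.7
eef_pos: [0.1883, 0.648, 0.242]
tcp_rot: [0.319, 0.948, -0.0, 0.0]
wrist_force: [0.5, 0.1, 0.9]
finger_gap: 0.0509
t 0.7 pos [0.1883 0.648  0.242 ] yaw 142.8 gap 0.051 F [0.5 0.1 0.9] q7 -0.42
turn 0.04  shift if turned first [-21.2   -3.54   4.88] ; if not turned [-21.19  -3.61   4.88]
```

```bash
python3 -m crank '[[[-0.9,-0.15,0,0,0.2],[-0.9,-0.15,0,0,0.2],[-0.9,-0.15,0,0,0.2],[-0.9,-0.15,0,0,0.2],[-0.9,-0.15,0,0,0.2],[-0.9,-0.15,0,0,0.2],[-0.9,-0.15,0,0,0.2],[-0.9,-0.15,0,0,0.2],[-0.9,-0.15,0,0,0.2],[-0.9,-0.15,0,0,0.2],[-0.9,-0.15,0,0,0.2],[-0.9,-0.15,0,0,0.2]]]'; python3 -m crank '[[[-0.87,-0.15,0.4,0,0.2],[-0.87,-0.15,0.4,0,0.2],[-0.87,-0.15,0.4,0,0.2],[-0.87,-0.15,0.4,0,0.2],[-0.87,-0.15,0.4,0,0.2],[-0.87,-0.15,0.4,0,0.2],[-0.87,-0.15,0.4,0,0.2],[-0.87,-0.15,0.4,0,0.2],[-0.87,-0.15,0.4,0,0.2],[-0.87,-0.15,0.4,0,0.2],[-0.87,-0.15,0.4,0,0.2],[-0.87,-0.15,0.4,0,0.2]]]'
python3 - <<'E'
from h import *
go(.5556,.2557,.07,-37.4)
s=snapshot("scene"); save(s,"a.png",(330,150,480,260),5)
E
```

```text
t: 1.9
eef_pos: [0.3778, 0.4477, 0.2423]
tcp_rot: [0.318, 0.948, -0.0, 0.0]
wrist_force: [0.2, 0.3, 0.4]
finger_gap: 0.0512
t: 3.1
eef_pos: [0.5584, 0.2545, 0.1219]
tcp_rot: [0.318, 0.948, -0.0, 0.0]
wrist_force: [0.1, 0.2, 0.6]
finger_gap: 0.0513
t 3.1 pos [0.5584 0.2545 0.1219] yaw 143.0 gap 0.051 F [0.1 0.2 0.6] q7 0.52
turn 0.08  shift if turned first [ 0.12 -0.03  2.08] ; if not turned [ 0.12 -0.03  2.08]
```

View pics/a.png

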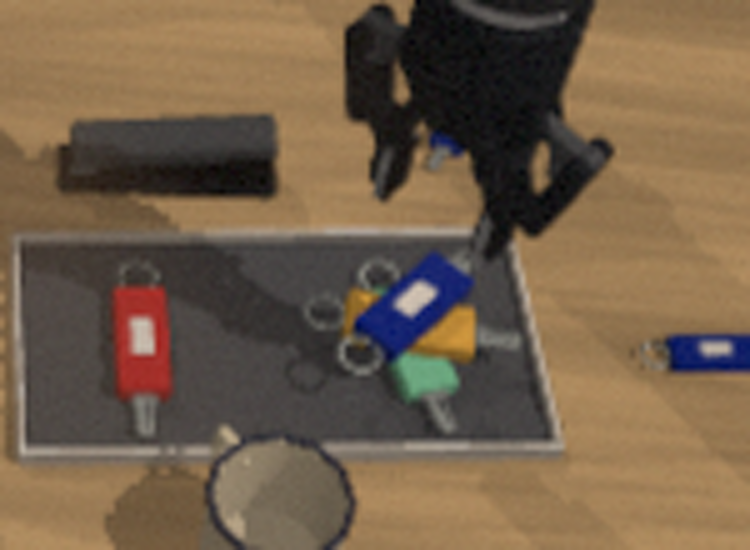

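Run:
```python
from h import *
s=snapshot("scene"); st=state(); p=np.array(st["eef_pos"])
for sg in (1,-1):
  for off in (.026,.032):
    for dz in (-.015,-.011,-.005,0):
      q=p+sg*off*np.array([.602,.798,0])+[0,0,dz]
      c=(s["world_to_cam"]@np.r_[q,1])[:3]
      u=s["cx"]+s["fx"]*c[0]/-c[2]; v=s["cy"]-s["fy"]*c[1]/-c[2]
      print(sg,off,dz,round((u-330)*5),round((v-150)*5))
```

```text
1 0.026 -0.015 464 258
1 0.026 -0.011 466 253
1 0.026 -0.005 468 246
1 0.026 0 470 240
1 0.032 -0.015 474 265
1 0.032 -0.011 476 260
1 0.032 -0.005 478 253
1 0.032 0 480 246
-1 0.026 -0.015 382 202
-1 0.026 -0.011 383 197
-1 0.026 -0.005 385 190
-1 0.026 0 387 184
-1 0.032 -0.015 372 196
-1 0.032 -0.011 374 191
-1 0.032 -0.005 376 184
-1 0.032 0 377 177
```

```bash
cat >> h.py <<'E'
def cloud(s):
    """world point per pixel"""
    v,u=np.mgrid[:400,:640]; d=s["z_map"]
    P=np.stack([(u-s["cx"])/s["fx"]*d,-(v-s["cy"])/s["fy"]*d,-d,np.ones_like(d)],-1)
    W=(P@np.linalg.inv(s["world_to_cam"]).T)[...,:3]; W[d==0]=np.nan
    return W
E
python3 - <<'E'
from h import *
s=snapshot("scene"); st=state(); p=np.array(st["eef_pos"]); W=cloud(s).reshape(-1,3)-p
a=np.radians(143); tx=W[:,0]*np.cos(a)+W[:,1]*np.sin(a); ty=W[:,0]*np.sin(a)-W[:,1]*np.cos(a)
m=(abs(tx)<.03)&(abs(ty)<.07)&(W[:,2]>-.03)&(W[:,2]<.02)
T=np.c_[tx,ty,W[:,2]][m]*1000
print(np.round(T[np.lexsort((T[:,2],T[:,1]>0))]).astype(int).tolist())
E
```

```text
[[-7, -26, -9], [-3, -26, -8], [0, -26, -6], [-13, -29, -6], [4, -25, -5], [-12, -26, -5], [-11, -34, -4], [-9, -26, -3], [0, -26, -3], [-15, -31, -2], [8, -26, -1], [-14, -29, -1], [-6, -25, -1], [3, -26, -1], [-9, -36, 1], [-6, -26, 2], [3, -27, 2], [-12, -28, 2], [-10, -26, 3], [-15, -26, 3], [7, -27, 3], [-14, -29, 3], [-3, -26, 4], [-9, -37, 5], [-15, -30, 7], [-9, -37, 8], [10, -27, 9], [-8, -35, 9], [-13, -25, 9], [-14, -31, 9], [-4, -26, 9], [-15, -27, 9], [0, -26, 10], [4, -26, 11], [-10, -25, 11], [-12, -27, 11], [-14, -28, 12], [-8, -27, 12], [-13, -32, 12], [-13, -29, 14], [-10, -35, 14], [-5, -26, 14], [3, -26, 15], [-12, -36, 15], [-2, -26, 15], [6, -26, 16], [-9, -36, 16], [-14, -26, 17], [-9, -40, 17], [-10, -26, 18], [-12, -37, 18], [-2, -26, 19], [-7, -26, 19], [-13, -31, 20], [-9, -37, 20], [-6, 32, -8], [-10, 32, -7], [-13, 31, -6], [-15, 28, -3], [-13, 30, -2], [-13, 26, -2], [-13, 32, -1], [-8, 37, 0], [-10, 36, 0], [-7, 34, 0], [-10, 33, 1], [-13, 26, 2], [-12, 31, 2], [-14, 29, 2], [-6, 38, 3], [-9, 31, 3], [-3, 39, 4], [0, 39, 6], [-10, 38, 6], [-11, 34, 8], [-14, 31, 8], [-9, 36, 8], [-16, 29, 8], [-13, 30, 9], [-15, 28, 10], [-10, 33, 11], [-10, 39, 11], [-5, 39, 11], [-2, 39, 12], [-14, 27, 12], [-13, 32, 12], [-9, 32, 12], [-10, 36, 13], [-9, 38, 13], [2, 39, 13], [-13, 29, 13], [-14, 26, 15], [-13, 31, 15], [-10, 35, 15], [-8, 39, 17], [1, 39, 17], [-9, 34, 18], [-11, 32, 18], [-13, 27, 19], [-15, 29, 19], [-11, 38, 19]]
```

```bash
python3 -m crank '[[[0.12,-0.03,0.5,0.08,0.2],[0,0,0.5,0,0.2],[0,0,0.5,0,0.2],[0,0,0.5,0,0.2],[0,0,0.5,0,0.2],[0,0,0.44,0,0.2],[0,0,0,0,0.2]]]'; python3 -c "
from h import *
go(.5556,.2557,.048,-37.4)"
```

```text
t: 3.95
eef_pos: [0.5539, 0.257, 0.0468]
tcp_rot: [0.321, 0.947, -0.001, -0.001]
wrist_force: [-0.3, 0.1, -0.8]
finger_gap: 0.0511
t 4.0 pos [0.5539 0.257  0.0468] yaw 142.6 gap 0.051 F [-0.3  0.1 -0.8] q7 0.53
turn -0.00  shift if turned first [-0.09 -0.   -0.05] ; if not turned [-0.09 -0.   -0.05]
```

```bash
python3 -m crank '[[[-0.08,0,-0.04,0,-0.1],[0,0,0,0,-0.2],[0,0,0,0,-0.4],[0,0,0,0,-1],[0,0,0,0,-1],[0,0,0,0,-1],[0,0,0,0,-1],[0,0,-0.1,0,-1],[0,0,-0.3,0,-1]]]';  python3 -m crank '[[[0,0,-0.5,0,-1],[0,0,-0.8,0,-1],[0,0,-0.8,0,-1],[0,0,-0.5,0,-1],[0,0,0,0,-1]]]';python3 - <<'E'
from h import *
s=snapshot("scene"); save(s,"b.png",(330,130,480,260),4.5)
s=snapshot("top")
st=state();print(rect(s,"yellow",TRAY,.033),rect(s,"mint",TRAY,.019))
go(.5595,-.1492,.12,7.35)
E
```

```text
t: 4.85
eef_pos: [0.5558, 0.2562, 0.0594]
tcp_rot: [0.321, 0.947, -0.001, -0.001]
wrist_force: [-0.0, -0.1, -1.1]
finger_gap: 0.0278
t: 5.35
eef_pos: [0.5578, 0.257, 0.1272]
tcp_rot: [0.321, 0.947, 0.002, 0.001]
wrist_force: [0.5, 0.1, -0.9]
finger_gap: 0.0277Traceback (most recent call last):
  File "<stdin>", line 4, in <module>
  File "h.py", line 24, in rect
    c=max(cv2.findContours(k,0,1)[0],key=cv2.contourArea)[:,0]
      ~~~^^^^^^^^^^^^^^^^^^^^^^^^^^^^^^^^^^^^^^^^^^^^^^^^
ValueError: max() iterable argument is empty
```

View pics/b.png

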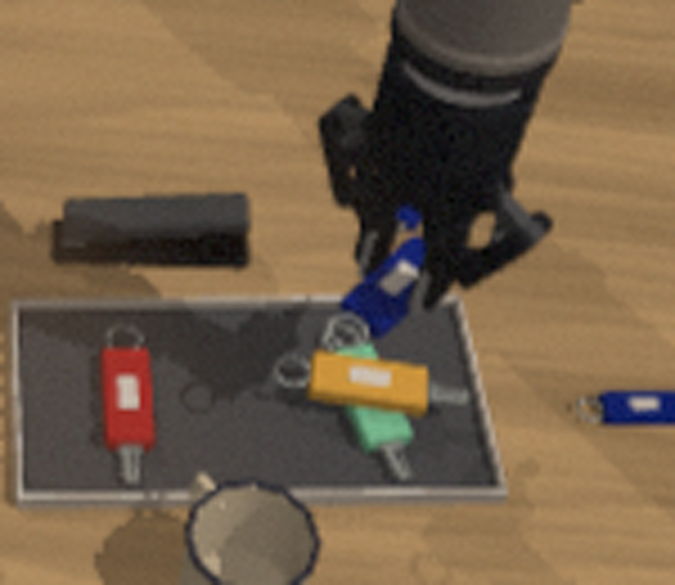

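The blue key is held between the pads at crop (385,285). Yellow at (370,382) now lies on top of mint, and red at (128,398) hasn't moved. Next: turn and carry to the blue bay.

```bash
python3 -m crank '[[[0,0,0,-0.97,-1],[0,0,0,-0.97,-1],[0,0,0,-0.97,-1],[0,0,0,-0.97,-1],[0,0,0,-0.97,-1],[0,0,0,-0.97,-1],[0,0,0,-0.97,-1],[0,0,0,-0.97,-1],[0,0,0,-0.97,-1],[0,0,0,-0.97,-1]]]'
python3 - <<'E'
from h import *
s=snapshot("top")
go(.5595,-.1492,.12,7.35)
E
```

```text
t: 6.45
eef_pos: [0.5557, 0.256, 0.1233]
tcp_rot: [-0.063, 0.998, -0.0, -0.001]
wrist_force: [-0.6, 0.1, -1.6]
finger_gap: 0.0277
t 6.5 pos [0.5558 0.2559 0.1234] yaw -172.6 gap 0.028 F [-0.3 -0.3 -1.1] q7 1.18
turn 0.02  shift if turned first [  1.93 -16.09   0.14] ; if not turned [  1.95 -16.09   0.14]
```

```bash
python3 -m crank '[[[0.12,-0.9,0,0,-1],[0.12,-0.9,0,0,-1],[0.12,-0.9,0,0,-1],[0.12,-0.9,0,0,-1],[0.12,-0.9,0,0,-1],[0.12,-0.9,0,0,-1],[0.12,-0.9,0,0,-1],[0.12,-0.9,0,0,-1],[0.12,-0.9,0,0,-1],[0.12,-0.9,0,0,-1],[0.12,-0.9,0,0,-1],[0.12,-0.9,0,0,-1]]]'; python3 -m crank '[[[0.1,-0.9,0,0,-1],[0.1,-0.9,0,0,-1],[0.1,-0.9,0,0,-1],[0.1,-0.9,0,0,-1],[0.1,-0.9,0,0,-1],[0,-0.79,0,0,-1],[0,0,0,0,-1],[0,0,0,0,-1],[0,0,0,0,-1]]]';python3 - <<'E'
from h import *
s=snapshot("top"); save(s,"c.png")
print(rect(s,"yellow",TRAY,.033),rect(s,"mint",TRAY,.019),rect(s,"red",TRAY,.019))
s=snapshot("scene"); save(s,"d.png",(170,110,330,240),4.5)
go(.5595,-.1492,.028,7.35)
E
```

```text
t: 7.7
eef_pos: [0.5531, -0.0169, 0.1238]
tcp_rot: [-0.061, 0.998, 0.0, -0.001]
wrist_force: [1.6, -0.4, -1.1]
finger_gap: 0.0278
t: 8.6
eef_pos: [0.5575, -0.1473, 0.1242]
tcp_rot: [-0.062, 0.998, 0.001, -0.0]
wrist_force: [0.6, 0.2, -1.0]
finger_gap: 0.0278
(array([0.55822943, 0.25613721]), 88.37237548828125, (70, 30)) (array([0.53256256, 0.25037114]), 89.31670379638672, (34, 19)) (array([0.57982281, 0.11295683]), 7.462736129760742, (70, 31))
t 8.7 pos [ 0.5577 -0.1473  0.1245] yaw -172.9 gap 0.028 F [-0.6  0.2 -1.1] q7 1.90
turn -0.05  shift if turned first [-0.06 -0.08  3.86] ; if not turned [-0.06 -0.08  3.86]
```

View pics/d.png

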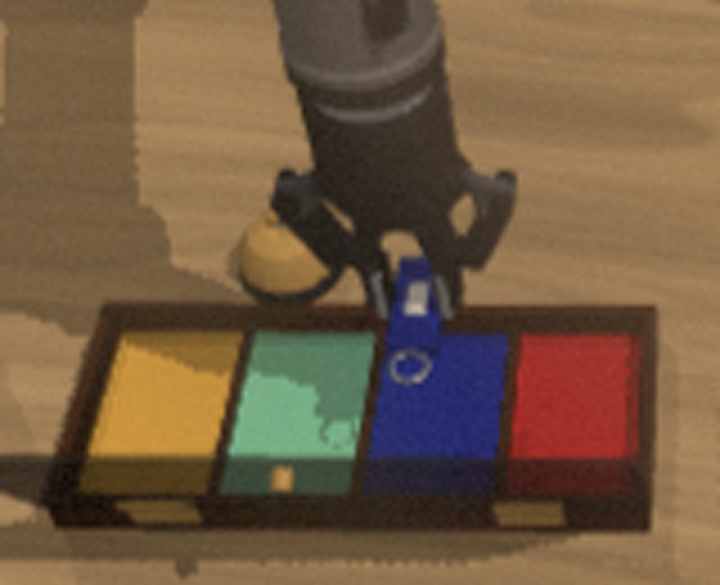

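```bash
cat >> h.py <<'E'
def held(s,col,zmin):
    """coloured points above zmin near TCP: tool-frame offsets (mm) of the extent and height slope along tool x"""
    from scipy.spatial.transform import Rotation as R
    st=state(); W=cloud(s); hsv=cv2.cvtColor(s["frame"],cv2.COLOR_RGB2HSV)
    m=(cv2.inRange(hsv,*map(np.array,HSV[col]))>0)&(W[...,2]>zmin)
    T=(W[m]-st["eef_pos"])@R.from_quat(st["tcp_rot"]).as_matrix()*1000
    print("n",len(T),"min",T.min(0).round(),"max",T.max(0).round())
    top=T[T[:,2]<np.median(T[:,2])+6]
    print(np.round(T[np.argsort(T[:,0])][::max(1,len(T)//25)]).astype(int).tolist())
E
python3 - <<'E'
from h import *
s=snapshot("scene"); held(s,"blue",.09); print(world(s,262.2,176,.1245), world(s,262.2,176))
E
```

```text
n 133 min [-57. -14.   1.] max [31. 16. 14.]
[[-57, 3, 12], [-36, -7, 6], [-35, 12, 2], [-34, 16, 11], [-33, -4, 5], [-32, 6, 2], [-30, 11, 4], [-29, 6, 2], [-28, 3, 6], [-27, -10, 5], [-25, 13, 6], [-23, -11, 5], [-22, 0, 2], [-21, 10, 3], [-19, 2, 5], [-18, -14, 7], [-17, 10, 4], [-14, 7, 3], [-12, -7, 5], [-10, 9, 4], [-6, 11, 5], [4, -11, 4], [15, -7, 4], [19, 3, 5], [22, -6, 5], [26, -1, 5], [30, -12, 6]]
[ 0.56043804 -0.14601792  0.1245    ] [ 0.55575382 -0.14795567  0.11895121]
```

```bash
python3 -m crank '[[[0,-0.08,0.5,-0.05,-1],[0,0,0.7,0,-1],[0,0,0.7,0,-1],[0,0,0.7,0,-1],[0,0,0.6,0,-1],[0,0,0.34,0,-1],[0,0,0.15,0,-1],[0,0,0,0,-1]]]'; python3 -c "
from h import *
go(.5595,-.1492,.028,7.35)"; python3 -m crank '[[[0,0,0.06,0,-1],[0,0,0,0,-1]]]'
```

```text
t: 9.55
eef_pos: [0.5579, -0.1507, 0.0322]
tcp_rot: [-0.063, 0.998, 0.0, -0.0]
wrist_force: [0.6, 0.2, -0.3]
finger_gap: 0.0282
t 9.6 pos [ 0.5579 -0.1507  0.0322] yaw -172.7 gap 0.028 F [ 0.6  0.2 -0.3] q7 1.92
turn -0.02  shift if turned first [-0.07  0.05  0.17] ; if not turned [-0.07  0.05  0.17]
t: 9.75
eef_pos: [0.5584, -0.1509, 0.0316]
tcp_rot: [-0.063, 0.998, -0.0, 0.001]
wrist_force: [0.5, -0.4, -0.4]
finger_gap: 0.0281
```

```bash
for i in 1; do python3 -m crank '[[[0,0,0.06,0,-1],[0,0,0,0,-1]]]';python3 -m crank '[[[0,0,0.06,0,-1],[0,0,0,0,-1]]]'; done
```

```text
t: 9.95
eef_pos: [0.5581, -0.1508, 0.0297]
tcp_rot: [-0.063, 0.998, -0.0, 0.0]
wrist_force: [-0.8, -0.4, -2.5]
finger_gap: 0.0274
t: 10.15
eef_pos: [0.5582, -0.1508, 0.0289]
tcp_rot: [-0.063, 0.998, 0.0, 0.0]
wrist_force: [-3.2, 1.2, 8.7]
finger_gap: 0.0279
```

```bash
python3 -m crank '[[[0,0,0,0,-0.25],[0,0,0,0,-0.15],[0,0,0,0,0],[0,0,0,0,0.08],[0,0,0,0,0.08],[0,0,-0.2,0,0.08],[0,0,-0.6,0,0.1],[0,0,-0.8,0,0.2],[0,0,-0.8,0,0.2],[0,0,-0.6,0,0.2]]]';python3 -c "
from h import *
go(.5582,.2561,.12,88.4)"
```

```text
t: 11.15
eef_pos: [0.5587, -0.151, 0.1055]
tcp_rot: [-0.063, 0.998, -0.0, 0.001]
wrist_force: [0.5, -0.3, -1.7]
finger_gap: 0.051
t 11.2 pos [ 0.5587 -0.151   0.1055] yaw -172.7 gap 0.051 F [ 0.5 -0.3 -1.7] q7 1.91
turn -17.70  shift if turned first [-16.28   0.47  -0.58] ; if not turned [-2.04 16.16 -0.58]
```

```bash
python3 -m crank '[[[-0.1,0.5,-0.3,0.9,0.2],[0,0,-0.28,0.95,0.2],[0,0,0,0.95,0.2],[0,0,0,0.95,0.2],[0,0,0,0.95,0.2],[0,0,0,0.95,0.2],[0,0,0,0.95,0.2],[0,0,0,0.95,0.2],[0,0,0,0.95,0.2],[0,0,0,0.95,0.2],[0,0,0,0.95,0.2],[0,0,0,0.95,0.2]]]';python3 -m crank '[[[0,0,0,0.95,0.2],[0,0,0,0.95,0.2],[0,0,0,0.95,0.2],[0,0,0,0.95,0.2],[0,0,0,0.95,0.2],[0,0,0,0.95,0.2],[0,0,0,0.95,0.2],[0,0,0,0.95,0.2],[0,0,0,0.95,0.2],[0,0,0,0.95,0.2],[0,0,0,0.95,0.2],[0,0,0,0.9,0.2]]]';python3 -c "
from h import *
go(.5582,.2561,.12,88.4)"
```

```text
t: 12.35
eef_pos: [0.559, -0.1379, 0.1184]
tcp_rot: [0.382, 0.924, 0.0, 0.0]
wrist_force: [-0.3, 0.5, 0.3]
finger_gap: 0.0513
t: 13.55
eef_pos: [0.559, -0.1377, 0.1183]
tcp_rot: [0.749, 0.663, 0.001, -0.0]
wrist_force: [0.1, -0.5, 0.5]
finger_gap: 0.0512
t 13.6 pos [ 0.559  -0.1377  0.1183] yaw 83.1 gap 0.051 F [ 0.1 -0.5  0.5] q7 0.36
turn -1.17  shift if turned first [15.75 -0.47 -0.07] ; if not turned [15.63 -1.94 -0.07]
```

```bash
python3 -m crank '[[[0,0,0,-0.6,0.2],[0,0,0,-0.57,0.2],[0.9,-0.03,0,0,0.2],[0.9,-0.03,0,0,0.2],[0.9,-0.03,0,0,0.2],[0.9,-0.03,0,0,0.2],[0.9,-0.03,0,0,0.2],[0.9,-0.03,0,0,0.2],[0.9,-0.03,0,0,0.2],[0.9,-0.03,0,0,0.2],[0.9,-0.03,0,0,0.2],[0.9,-0.03,0,0,0.2]]]';python3 -m crank '[[[0.9,-0.03,0,0,0.2],[0.9,-0.03,0,0,0.2],[0.9,-0.03,0,0,0.2],[0.9,-0.03,0,0,0.2],[0.9,-0.03,0,0,0.2],[0.9,-0.03,0,0,0.2],[0.9,-0.03,0,0,0.2],[0.4,-0.03,0,0,0.2],[0,0,0,0,0.2],[0,0,0,0,0.2]]]';python3 - <<'E'
from h import *
go(.5582,.2561,.034,88.4)
s=snapshot("top"); save(s,"e.png",(200,160,480,240),2.8)
E
```

```text
t: 14.75
eef_pos: [0.5569, 0.0883, 0.1183]
tcp_rot: [0.716, 0.698, 0.0, -0.0]
wrist_force: [0.5, -0.3, 0.5]
finger_gap: 0.0512
t: 15.75
eef_pos: [0.5552, 0.2535, 0.1178]
tcp_rot: [0.716, 0.698, -0.0, 0.0]
wrist_force: [0.3, -0.4, 0.2]
finger_gap: 0.0516
t 15.8 pos [0.5552 0.2535 0.1178] yaw 88.5 gap 0.052 F [ 0.3 -0.4  0.2] q7 -0.24
turn 0.03  shift if turned first [0.11 0.12 3.35] ; if not turned [0.11 0.12 3.35]
```

View pics/e.png

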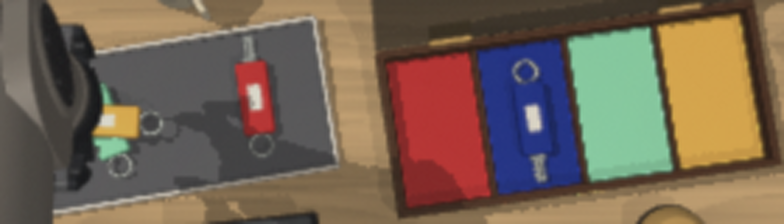

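The blue key lies centred in its bay, label at crop (533,119) against a pad centre near (531,120). Now yellow.

```bash
python3 -m crank '[[[0.1,0.12,0.5,0.03,0.2],[0,0,0.5,0,0.2],[0,0,0.5,0,0.2],[0,0,0.5,0,0.2],[0,0,0.5,0,0.2],[0,0,0.5,0,0.2],[0,0,0.32,0,0.2],[0,0,0,0,0.2],[0,0,0,0,0.2]]]';python3 -c "
from h import *
go(.5582,.2561,.034,88.4)"
```

```text
t: 16.7
eef_pos: [0.5584, 0.257, 0.0346]
tcp_rot: [0.717, 0.697, 0.0, 0.0]
wrist_force: [0.4, -0.3, 0.1]
finger_gap: 0.0506
t 16.7 pos [0.5584 0.257  0.0346] yaw 88.4 gap 0.051 F [ 0.4 -0.3  0.1] q7 -0.19
turn 0.01  shift if turned first [-0.04 -0.01  0.02] ; if not turned [-0.04 -0.01  0.02]
```

```bash
python3 -m crank '[[[0,0,0,0,-0.1],[0,0,0,0,-0.2],[0,0,0,0,-0.4],[0,0,0,0,-1],[0,0,0,0,-1],[0,0,0,0,-1],[0,0,0,0,-1],[0,0,-0.1,0,-1],[0,0,-0.4,0,-1],[0,0,-0.8,0,-1],[0,0,-0.9,0,-1],[0,0,-0.9,0,-1]]]';python3 -m crank '[[[0,0,-0.5,0.9,-1],[0,0,-0.2,0.95,-1],[0,0,0,0.95,-1],[0,0,0,0.95,-1],[0,0,0,0.95,-1],[0,0,0,0.95,-1],[0,0,0,0.95,-1],[0,0,0,0.95,-1],[0,0,0,0.95,-1],[0,0,0,0.95,-1]]]';python3 -m crank '[[[0,0,0,0.95,-1],[0,0,0,0.95,-1],[0,0,0,0.95,-1],[0,0,0,0.95,-1],[0,0,0,0.95,-1],[0,0,0,0.95,-1],[0,0,0,0.95,-1],[0,0,0,0.95,-1],[0,0,0,0.6,-1],[0,0,0,0,-1]]]';python3 - <<'E'
from h import *
go(.582,-.324,.12,7.35)
E
```

```text
t: 17.9
eef_pos: [0.558, 0.257, 0.1133]
tcp_rot: [0.717, 0.697, -0.0, -0.0]
wrist_force: [-0.4, 0.4, -0.3]
finger_gap: 0.028
t: 18.9
eef_pos: [0.5581, 0.2572, 0.1301]
tcp_rot: [0.924, 0.382, 0.0, -0.0]
wrist_force: [0.3, -0.3, -1.0]
finger_gap: 0.0284
t: 19.9
eef_pos: [0.558, 0.2573, 0.1299]
tcp_rot: [0.998, 0.066, -0.0, -0.0]
wrist_force: [-0.2, 0.4, -0.0]
finger_gap: 0.0284
t 19.9 pos [0.558  0.2573 0.1299] yaw 7.5 gap 0.028 F [-0.2  0.4 -0. ] q7 -1.41
turn 0.04  shift if turned first [-2.02 23.18  0.4 ] ; if not turned [-2.1  23.18  0.4 ]
```

```bash
python3 -m crank '[[[-0.09,0.95,0,0,-1],[-0.09,0.95,0,0,-1],[-0.09,0.95,0,0,-1],[-0.09,0.95,0,0,-1],[-0.09,0.95,0,0,-1],[-0.09,0.95,0,0,-1],[-0.09,0.95,0,0,-1],[-0.09,0.95,0,0,-1],[-0.09,0.95,0,0,-1],[-0.09,0.95,0,0,-1],[-0.09,0.95,0,0,-1],[-0.09,0.95,0,0,-1]]]';python3 -m crank '[[[-0.09,0.95,0,0,-1],[-0.09,0.95,0,0,-1],[-0.09,0.95,0,0,-1],[-0.09,0.95,0,0,-1],[-0.09,0.95,0,0,-1],[-0.09,0.95,0,0,-1],[-0.09,0.95,0,0,-1],[-0.09,0.95,0,0,-1],[-0.09,0.95,0,0,-1],[-0.09,0.9,0,0,-1],[0,0.5,0,0,-1],[0,0,0,0,-1]]]';python3 -m crank '[[[0,0,0,0,-1],[0,0,0,0,-1]]]';python3 - <<'E'
from h import *
go(.582,-.324,.032,7.35)
s=snapshot("scene"); held(s,"yellow",.09)
s=snapshot("top"); print(rect(s,"mint",TRAY,.019),rect(s,"red",TRAY,.019))
E
```

```text
t: 21.1
eef_pos: [0.5688, -0.0298, 0.1299]
tcp_rot: [0.998, 0.067, 0.0, -0.0]
wrist_force: [-0.3, 0.4, -0.3]
finger_gap: 0.0282
t: 22.3
eef_pos: [0.5788, -0.2806, 0.13]
tcp_rot: [0.998, 0.065, 0.0, 0.001]
wrist_force: [-0.2, -0.1, -0.4]
finger_gap: 0.0283
t: 22.5
eef_pos: [0.5795, -0.2768, 0.1293]
tcp_rot: [0.998, 0.067, -0.0, -0.001]
wrist_force: [-0.1, 0.8, 0.2]
finger_gap: 0.0277
t 22.5 pos [ 0.5795 -0.2768  0.1293] yaw 7.7 gap 0.028 F [-0.1  0.8  0.2] q7 -0.57
turn 0.07  shift if turned first [-0.14  1.89  3.89] ; if not turned [-0.15  1.89  3.89]
n 242 min [ -38. -671.  -81.] max [336. 445.  29.]
[[-38, 445, 29], [-24, 6, 3], [-20, 2, 1], [-10, 8, 3], [0, -7, 3], [8, 7, 2], [11, 26, -29], [13, -10, 0], [15, -7, 2], [17, -14, -53], [19, 6, 5], [21, -8, 3], [23, 2, 4], [26, 6, 1], [29, 8, 1], [30, -2, 4], [33, 13, 5], [35, -8, 2], [36, 0, 5], [37, -11, 4], [38, 6, 2], [147, -9, -44], [148, -28, -45], [150, -88, -36], [151, -33, -45], [152, -88, -35], [157, -81, -30]]
(array([0.55897424, 0.25853571]), 21.070552825927734, (73, 34)) (array([0.57982336, 0.11298677]), 7.152248859405518, (70, 31))
```

```bash
python3 -m crank '[[[-0.07,0.6,0,0.07,-1],[-0.07,0.7,0,0,-1],[0,0.59,0,0,-1],[0,0,0.4,0,-1],[0,0,0.6,0,-1],[0,0,0.7,0,-1],[0,0,0.7,0,-1],[0,0,0.7,0,-1],[0,0,0.4,0,-1],[0,0,0.27,0,-1],[0,0,0,0,-1],[0,0,0,0,-1]]]';python3 -c "
from h import *
go(.582,-.324,.030,7.35)"
```

```text
t: 23.8
eef_pos: [0.5819, -0.3262, 0.0357]
tcp_rot: [0.998, 0.063, 0.0, 0.0]
wrist_force: [-0.5, 0.2, -0.2]
finger_gap: 0.0283
t 23.8 pos [ 0.5819 -0.3262  0.0357] yaw 7.2 gap 0.028 F [-0.5  0.2 -0.2] q7 -0.45
turn -0.03  shift if turned first [ 0.01 -0.09  0.23] ; if not turned [ 0.01 -0.09  0.23]
```

```bash
python3 -m crank '[[[0,-0.08,0.12,0,-1],[0,0,0.08,0,-1],[0,0,0,0,-1]]]';python3 -m crank '[[[0,0,0.05,0,-1],[0,0,0,0,-1]]]';python3 -m crank '[[[0,0,0.05,0,-1],[0,0,0,0,-1]]]'
```

```text
t: 24.1
eef_pos: [0.5815, -0.3236, 0.0303]
tcp_rot: [0.998, 0.063, 0.0, -0.0]
wrist_force: [-0.6, -0.9, -0.1]
finger_gap: 0.0277
t: 24.3
eef_pos: [0.5814, -0.3239, 0.029]
tcp_rot: [0.998, 0.063, 0.0, -0.0]
wrist_force: [0.1, -0.2, 0.6]
finger_gap: 0.0284
t: 24.5
eef_pos: [0.5814, -0.3238, 0.0277]
tcp_rot: [0.998, 0.063, -0.0, -0.0]
wrist_force: [1.0, -0.4, -0.8]
finger_gap: 0.0282
```

```bash
python3 -m crank '[[[0,0,0.05,0,-1],[0,0,0,0,-1]]]';python3 -m crank '[[[0,0,0.05,0,-1],[0,0,0,0,-1]]]'
```

```text
t: 24.7
eef_pos: [0.5815, -0.3239, 0.0275]
tcp_rot: [0.998, 0.063, 0.0, -0.0]
wrist_force: [-2.5, 2.2, 8.4]
finger_gap: 0.0276
t: 24.9
eef_pos: [0.5814, -0.3239, 0.0274]
tcp_rot: [0.998, 0.063, 0.0, -0.001]
wrist_force: [-5.2, 4.6, 17.6]
finger_gap: 0.0278
```

```bash
python3 -m crank '[[[0,0,-0.05,0,-0.25],[0,0,0,0,-0.15],[0,0,0,0,0],[0,0,0,0,0.08],[0,0,0,0,0.08],[0,0,-0.2,0,0.08],[0,0,-0.6,0,0.1],[0,0,-0.8,0,0.2],[0,0,-0.8,0,0.2],[0,0,-0.8,0,0.2],[0,0,-0.4,0,0.2]]]';python3 -c "
from h import *
go(.559,.2585,.12,21)"
```

```text
t: 26.0
eef_pos: [0.5824, -0.325, 0.1202]
tcp_rot: [0.998, 0.063, 0.002, 0.001]
wrist_force: [-0.9, -1.4, 0.7]
finger_gap: 0.0515
t 26.0 pos [ 0.5824 -0.325   0.1202] yaw 7.2 gap 0.052 F [-0.9 -1.4  0.7] q7 -0.51
turn -3.01  shift if turned first [ 7.490e+00 -2.212e+01  1.000e-02] ; if not turned [ 2.000e+00 -2.327e+01  1.000e-02]
```

```bash
python3 -m crank '[[[0.08,-0.9,0,0,0.2],[0.08,-0.9,0,0,0.2],[0.08,-0.9,0,0,0.2],[0.08,-0.9,0,0,0.2],[0.08,-0.9,0,0,0.2],[0.08,-0.9,0,0,0.2],[0.08,-0.9,0,0,0.2],[0.08,-0.9,0,0,0.2],[0.08,-0.9,0,0,0.2],[0.08,-0.9,0,0,0.2],[0.08,-0.9,0,0,0.2],[0.08,-0.9,0,0,0.2]]]';python3 -m crank '[[[0.08,-0.9,0,0,0.2],[0.08,-0.9,0,0,0.2],[0.08,-0.9,0,0,0.2],[0.08,-0.9,0,0,0.2],[0.08,-0.9,0,0,0.2],[0.08,-0.9,0,0,0.2],[0.08,-0.9,0,0,0.2],[0.08,-0.9,0,0,0.2],[0.08,-0.9,0,0,0.2],[0,-0.9,0,-0.7,0.2],[0,0,0,-0.8,0.2],[0,0,0,-0.8,0.2]]]';python3 -m crank '[[[0,0,0,-0.7,0.2],[0,0,0,0,0.2]]]';python3 - <<'E'
from h import *
go(.559,.2585,.019,21)
s=snapshot("top"); save(s,"f.png",(200,140,480,260),2.8)
s=snapshot("top"); print(rect(s,"red",TRAY,.019), rect(s,"blue",(375,176,410,226),.025))
E
```

```text
t: 27.2
eef_pos: [0.5714, -0.0521, 0.1173]
tcp_rot: [0.998, 0.063, 0.0, -0.0]
wrist_force: [0.6, -0.2, -0.2]
finger_gap: 0.0513
t: 28.4
eef_pos: [0.5607, 0.174, 0.1169]
tcp_rot: [0.987, 0.158, 0.0, -0.0]
wrist_force: [0.6, 0.7, -0.3]
finger_gap: 0.0512
t: 28.6
eef_pos: [0.5609, 0.1728, 0.1171]
tcp_rot: [0.983, 0.183, 0.0, -0.0]
wrist_force: [0.4, 1.0, -0.5]
finger_gap: 0.0511
t 28.6 pos [0.5609 0.1728 0.1171] yaw 21.1 gap 0.051 F [ 0.4  1.  -0.5] q7 -1.07
turn 0.02  shift if turned first [ 1.16 -3.23  3.92] ; if not turned [ 1.16 -3.23  3.92]
(array([0.57963   , 0.11281569]), 7.118200778961182, (70, 31)) (array([ 0.55851868, -0.14715034]), 7.34787130355835, (138, 80))
```

View pics/f.png

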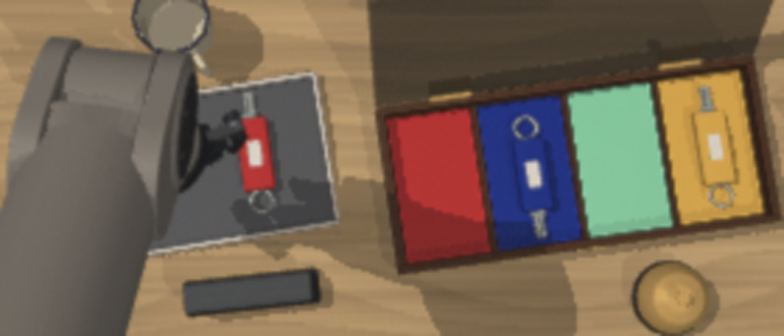

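Yellow is centred too: crop (715,147) against a pad centre near (713,146). On to mint.

```bash
python3 -m crank '[[[0.3,-0.8,0,0,0.2],[0.3,-0.8,0,0,0.2],[0.3,-0.8,0,0,0.2],[0.26,-0.8,0,0,0.2],[0,0,0.4,0,0.2],[0,0,0.5,0,0.2],[0,0,0.5,0,0.2],[0,0,0.5,0,0.2],[0,0,0.5,0,0.2],[0,0,0.5,0,0.2],[0,0,0,0,0.2],[0,0,0,0,0.2]]]';python3 -c "
from h import *
go(.559,.2585,.020,21)"
```

```text
t: 29.9
eef_pos: [0.5594, 0.2573, 0.0438]
tcp_rot: [0.983, 0.182, -0.0, 0.0]
wrist_force: [0.3, 0.4, 0.3]
finger_gap: 0.0514
t 29.9 pos [0.5594 0.2573 0.0438] yaw 20.9 gap 0.051 F [0.3 0.4 0.3] q7 -1.14
turn -0.01  shift if turned first [ 0.   -0.05  0.95] ; if not turned [ 0.   -0.05  0.95]
```

```bash
python3 -m crank '[[[0,-0.05,0.4,0,0.2],[0,0,0.4,0,0.2],[0,0,0.12,0,0.2],[0,0,0,0,0.1],[0,0,0,0,-0.1],[0,0,0,0,-0.2],[0,0,0,0,-0.4],[0,0,0,0,-1],[0,0,0,0,-1],[0,0,0,0,-1],[0,0,0,0,-1],[0,0,-0.1,0,-1]]]';python3 -m crank '[[[0,0,-0.4,0,-1],[0,0,-0.8,0,-1],[0,0,-0.9,0,-1],[0,0,-0.9,0,-1],[0,0,-0.8,0.6,-1],[0,0,-0.4,0.8,-1],[0,0,0,0.8,-1],[0,0,0,0.76,-1],[0,0,0,0,-1]]]';python3 -c "
from h import *
go(.5707,-.2366,.12,7.35)"
```

```text
t: 31.1
eef_pos: [0.5588, 0.2587, 0.0235]
tcp_rot: [0.983, 0.182, -0.0, -0.0]
wrist_force: [0.5, 0.0, -1.1]
finger_gap: 0.0282
t: 32.0
eef_pos: [0.5587, 0.2589, 0.1289]
tcp_rot: [0.998, 0.064, 0.0, 0.0]
wrist_force: [-0.3, -0.1, -0.6]
finger_gap: 0.0283
t 32.0 pos [0.5587 0.2589 0.1289] yaw 7.4 gap 0.028 F [-0.3 -0.1 -0.6] q7 -1.41
turn 0.01  shift if turned first [-2.06 19.72  0.36] ; if not turned [-2.07 19.72  0.36]
```

```bash
python3 -m crank '[[[-0.09,0.9,0,0,-1],[-0.09,0.9,0,0,-1],[-0.09,0.9,0,0,-1],[-0.09,0.9,0,0,-1],[-0.09,0.9,0,0,-1],[-0.09,0.9,0,0,-1],[-0.09,0.9,0,0,-1],[-0.09,0.9,0,0,-1],[-0.09,0.9,0,0,-1],[-0.09,0.9,0,0,-1],[-0.09,0.9,0,0,-1],[-0.09,0.9,0,0,-1]]]';python3 -m crank '[[[-0.09,0.9,0,0,-1],[-0.09,0.9,0,0,-1],[-0.09,0.9,0,0,-1],[-0.09,0.9,0,0,-1],[-0.09,0.9,0,0,-1],[-0.09,0.9,0,0,-1],[-0.09,0.9,0,0,-1],[-0.09,0.9,0,0,-1],[-0.09,0.9,0,0,-1],[-0.05,0.8,0,0,-1],[0,0,0,0,-1],[0,0,0,0,-1]]]';python3 - <<'E'
from h import *
go(.5707,-.2366,.034,7.35)
s=snapshot("scene"); save(s,"g.png",(170,110,330,240),4.5)
E
```

```text
t: 33.2
eef_pos: [0.5668, -0.0134, 0.1288]
tcp_rot: [0.998, 0.065, 0.0, -0.0]
wrist_force: [1.2, 0.2, -1.3]
finger_gap: 0.0277
t: 34.4
eef_pos: [0.574, -0.2359, 0.1286]
tcp_rot: [0.998, 0.065, -0.0, -0.0]
wrist_force: [0.4, 0.7, -1.6]
finger_gap: 0.0279
t 34.4 pos [ 0.574  -0.2359  0.1286] yaw 7.4 gap 0.028 F [ 0.4  0.7 -1.6] q7 -0.62
turn 0.01  shift if turned first [-0.14  0.01  3.78] ; if not turned [-0.14  0.01  3.78]
```

View pics/g.png

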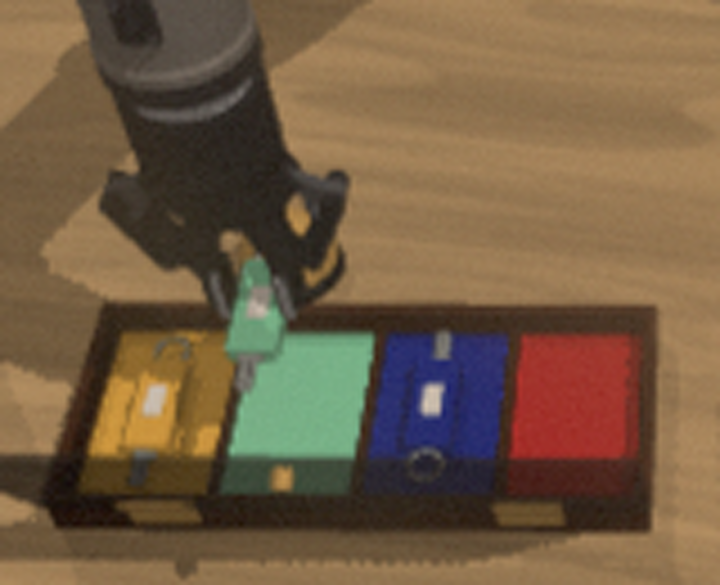

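The mint key is held level at crop (257,305), with yellow at (155,400) and blue at (432,400) in their bays. Now I lower it.

```bash
python3 -m crank '[[[-0.14,0,0.3,0,-1],[0,0,0.6,0,-1],[0,0,0.7,0,-1],[0,0,0.7,0,-1],[0,0,0.7,0,-1],[0,0,0.5,0,-1],[0,0,0.25,0,-1],[0,0,0.1,0,-1],[0,0,0,0,-1],[0,0,0,0,-1]]]';python3 -m crank '[[[0,0,0.05,0,-1],[0,0,0.05,0,-1],[0,0,0,0,-1]]]';python3 -m crank '[[[0,0,0.05,0,-1],[0,0,0,0,-1]]]'
```

```text
t: 35.45
eef_pos: [0.5712, -0.2367, 0.0329]
tcp_rot: [0.998, 0.064, 0.001, 0.0]
wrist_force: [0.7, -0.4, -0.9]
finger_gap: 0.028
t: 35.75
eef_pos: [0.5708, -0.2363, 0.0299]
tcp_rot: [0.998, 0.065, 0.0, -0.0]
wrist_force: [0.1, 1.2, -0.5]
finger_gap: 0.0277
t: 35.95
eef_pos: [0.5707, -0.2363, 0.0284]
tcp_rot: [0.998, 0.065, -0.0, -0.0]
wrist_force: [0.9, -0.1, -0.4]
finger_gap: 0.028
```

```bash
python3 -m crank '[[[0,0,0.05,0,-1],[0,0,0,0,-1]]]';python3 -m crank '[[[0,0,0.05,0,-1],[0,0,0,0,-1]]]'
```

```text
t: 36.15
eef_pos: [0.5708, -0.2364, 0.0277]
tcp_rot: [0.998, 0.064, 0.0, -0.0]
wrist_force: [-0.9, 1.2, 5.2]
finger_gap: 0.0279
t: 36.35
eef_pos: [0.5709, -0.2365, 0.0277]
tcp_rot: [0.998, 0.064, 0.0, -0.001]
wrist_force: [-4.8, 3.2, 16.4]
finger_gap: 0.0283
```

```bash
python3 -m crank '[[[0,0,-0.05,0,-0.25],[0,0,0,0,-0.15],[0,0,0,0,0],[0,0,0,0,0.08],[0,0,0,0,0.08],[0,0,-0.2,0,0.08],[0,0,-0.6,0,0.1],[0,0,-0.8,0,0.2],[0,0,-0.8,0,0.2],[0,0,-0.8,0,0.2],[0,0,-0.4,0,0.2]]]';python3 -c "
from h import *
go(.5797,.1129,.12,7.2)"
```

```text
t: 37.45
eef_pos: [0.5716, -0.2371, 0.1201]
tcp_rot: [0.998, 0.064, 0.001, 0.001]
wrist_force: [0.7, 0.1, -0.3]
finger_gap: 0.051
t 37.5 pos [ 0.5716 -0.2371  0.1201] yaw 7.4 gap 0.051 F [ 0.7  0.1 -0.3] q7 -0.61
turn 0.04  shift if turned first [  2.08 -13.85   0.  ] ; if not turned [  2.12 -13.84   0.  ]
```

```bash
python3 -m crank '[[[0.13,-0.87,0,0,0.2],[0.13,-0.87,0,0,0.2],[0.13,-0.87,0,0,0.2],[0.13,-0.87,0,0,0.2],[0.13,-0.87,0,0,0.2],[0.13,-0.87,0,0,0.2],[0.13,-0.87,0,0,0.2],[0.13,-0.87,0,0,0.2],[0.13,-0.87,0,0,0.2],[0.13,-0.87,0,0,0.2],[0.13,-0.87,0,0,0.2],[0.13,-0.87,0,0,0.2]]]';python3 -m crank '[[[0.13,-0.87,0,0,0.2],[0.13,-0.87,0,0,0.2],[0.13,-0.87,0,0,0.2],[0.13,-0.87,0,0,0.2],[0,0,0.2,0,0.2],[0,0,0.4,0,0.2],[0,0,0.4,0,0.2],[0,0,0,0,0.2],[0,0,0,0,0.2]]]';python3 - <<'E'
from h import *
go(.5797,.1129,.02,7.2)
s=snapshot("scene"); save(s,"i.png",(310,140,450,260),4.8)
E
```

```text
t: 38.65
eef_pos: [0.5757, 0.0284, 0.1177]
tcp_rot: [0.998, 0.065, 0.0, -0.0]
wrist_force: [-0.4, 1.1, -0.3]
finger_gap: 0.0511
t: 39.55
eef_pos: [0.5773, 0.1142, 0.092]
tcp_rot: [0.998, 0.064, -0.0, 0.0]
wrist_force: [0.1, 0.3, 0.6]
finger_gap: 0.0512
t 39.5 pos [0.5773 0.1142 0.092 ] yaw 7.3 gap 0.051 F [0.1 0.3 0.6] q7 -1.14
turn 0.02  shift if turned first [0.09 0.06 2.88] ; if not turned [0.09 0.06 2.88]
```

View pics/i.png

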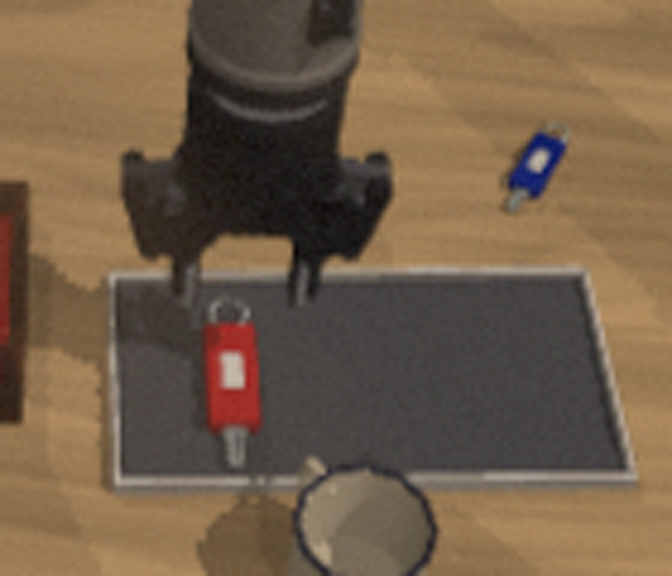

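The stack is gone from the tray. The jaws at crop (185,300) and (303,300) straddle the red key at (232,372), and the mug hasn't moved. Descend, grip, lift.

```bash
python3 -m crank '[[[0.09,0.06,0.5,0,0.2],[0,0,0.6,0,0.2],[0,0,0.6,0,0.2],[0,0,0.6,0,0.2],[0,0,0.4,0,0.2],[0,0,0.16,0,0.2],[0,0,0,0,0.2],[0,0,0,0,0.2]]]';python3 -c "
from h import *
go(.5797,.1129,.02,7.2)"
```

```text
t: 40.4
eef_pos: [0.5803, 0.1141, 0.0211]
tcp_rot: [0.998, 0.064, 0.0, 0.0]
wrist_force: [-0.2, 0.9, -0.9]
finger_gap: 0.051
t 40.4 pos [0.5803 0.1141 0.0211] yaw 7.4 gap 0.051 F [-0.2  0.9 -0.9] q7 -1.07
turn 0.04  shift if turned first [-0.03  0.04  0.04] ; if not turned [-0.03  0.04  0.04]
```

```bash
python3 -m crank '[[[0,0.04,0.02,0,0.1],[0,0,0,0,-0.1],[0,0,0,0,-0.2],[0,0,0,0,-0.4],[0,0,0,0,-1],[0,0,0,0,-1],[0,0,0,0,-1],[0,0,0,0,-1],[0,0,-0.1,0,-1],[0,0,-0.4,0,-1],[0,0,-0.8,0,-1],[0,0,-0.9,0,-1]]]';python3 -m crank '[[[0,0,-0.9,0,-1],[0,0,-0.6,0,-1],[0,0,0,0,-1],[0,0,0,0,-1]]]';python3 -c "
from h import *
go(.548,-.062,.12,7.35)"
```

```text
t: 41.6
eef_pos: [0.5796, 0.1131, 0.0759]
tcp_rot: [0.998, 0.064, -0.001, 0.0]
wrist_force: [0.6, -0.4, -0.1]
finger_gap: 0.0279
t: 42.0
eef_pos: [0.5798, 0.1135, 0.1126]
tcp_rot: [0.998, 0.065, -0.0, -0.0]
wrist_force: [-0.6, -0.9, -1.3]
finger_gap: 0.0279
t 42.0 pos [0.5798 0.1135 0.1126] yaw 7.4 gap 0.028 F [-0.6 -0.9 -1.3] q7 -1.16
turn 0.02  shift if turned first [-2.16  6.8  -0.3 ] ; if not turned [-2.17  6.8  -0.3 ]
```

```bash
python3 -m crank '[[[-0.25,0.75,0,0,-1],[-0.25,0.75,0,0,-1],[-0.25,0.75,0,0,-1],[-0.25,0.75,0,0,-1],[-0.25,0.75,0,0,-1],[-0.25,0.75,0,0,-1],[-0.25,0.75,0,0,-1],[-0.25,0.75,0,0,-1],[-0.17,0.8,0,0,-1],[0,0,0,0,-1],[0,0,0,0,-1]]]';python3 - <<'E'
from h import *
go(.548,-.062,.033,7.35)
s=snapshot("top"); save(s,"j.png",(320,140,480,260),4.8)
E
```

```text
t: 43.1
eef_pos: [0.5476, -0.0622, 0.1119]
tcp_rot: [0.998, 0.064, -0.001, -0.0]
wrist_force: [-0.7, 0.9, -0.9]
finger_gap: 0.028
t 43.1 pos [ 0.5476 -0.0622  0.1119] yaw 7.3 gap 0.028 F [-0.7  0.9 -0.9] q7 -0.86
turn -0.00  shift if turned first [ 0.02 -0.01  3.16] ; if not turned [ 0.02 -0.01  3.16]
```

View pics/j.png

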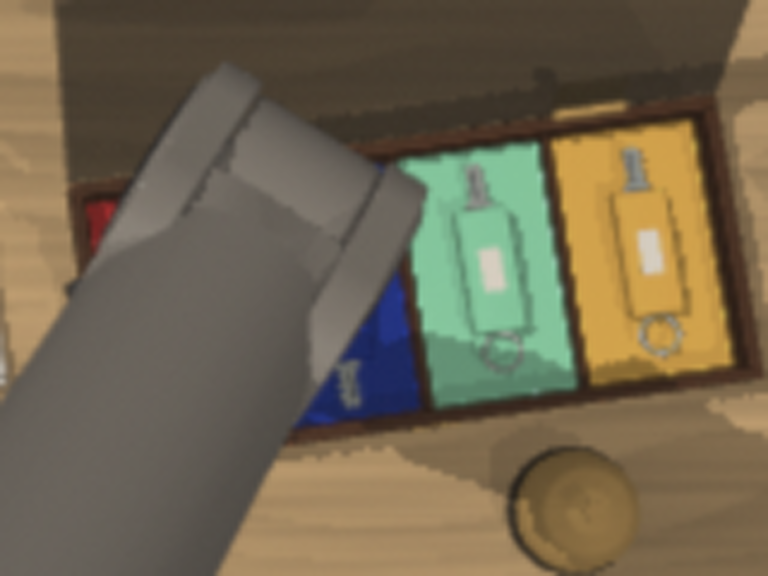

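Mint, label at crop (491,269), and yellow at (651,251) both lie flat and centred, and the bell at (575,510) hasn't moved. Next I lower red.

```bash
python3 -m crank '[[[0,0,0.3,0,-1],[0,0,0.6,0,-1],[0,0,0.7,0,-1],[0,0,0.7,0,-1],[0,0,0.5,0,-1],[0,0,0.25,0,-1],[0,0,0.1,0,-1],[0,0,0,0,-1],[0,0,0,0,-1]]]';python3 -m crank '[[[0,0,0.05,0,-1],[0,0,0.05,0,-1],[0,0,0,0,-1]]]';python3 -m crank '[[[0,0,0.05,0,-1],[0,0,0,0,-1]]]'
```

```text
t: 44.05
eef_pos: [0.5486, -0.0625, 0.0345]
tcp_rot: [0.998, 0.064, 0.0, 0.0]
wrist_force: [0.1, -0.6, -0.2]
finger_gap: 0.0281
t: 44.35
eef_pos: [0.5482, -0.0622, 0.0316]
tcp_rot: [0.998, 0.065, 0.0, -0.0]
wrist_force: [-0.0, 0.3, -0.1]
finger_gap: 0.0283
t: 44.55
eef_pos: [0.5481, -0.0623, 0.0302]
tcp_rot: [0.998, 0.065, -0.0, -0.0]
wrist_force: [0.4, -0.5, -0.1]
finger_gap: 0.0283
```

```bash
python3 -m crank '[[[0,0,0.05,0,-1],[0,0,0.04,0,-1],[0,0,0,0,-1]]]';python3 -m crank '[[[0,0,0.05,0,-1],[0,0,0,0,-1]]]'
```

```text
t: 44.85
eef_pos: [0.5481, -0.0623, 0.0279]
tcp_rot: [0.998, 0.065, -0.0, -0.0]
wrist_force: [0.2, 0.1, 0.7]
finger_gap: 0.0283
t: 45.05
eef_pos: [0.5482, -0.0624, 0.0269]
tcp_rot: [0.998, 0.065, 0.0, -0.0]
wrist_force: [0.1, 1.2, 2.5]
finger_gap: 0.0284
```

```bash
python3 -m crank '[[[0,0,0.03,0,-1],[0,0,0,0,-1]]]';python3 -m crank '[[[0,0,0,0,-0.25],[0,0,0,0,-0.15],[0,0,0,0,0],[0,0,0,0,0.08],[0,0,0,0,0.08],[0,0,-0.2,0,0.08],[0,0,-0.6,0,0.1],[0,0,-0.8,0,0.2],[0,0,-0.8,0,0.2],[0,0,-0.8,0,0.2],[0,0,-0.8,0,0.2]]]';python3 -m crank '[[[0,-0.8,-0.8,0,0.2],[0,-0.8,-0.8,0,0.2],[0,-0.8,0,0,0.2],[0,-0.8,0,0,0.2],[0,-0.8,0,0,0.2],[0,-0.8,0,0,0.2],[0,-0.8,0,0,0.2],[0,-0.8,0,0,0.2],[0,-0.8,0,0,0.2],[0,-0.8,0,0,0.2],[0,0,0,0,0.2],[0,0,0,0,0.2]]]';python3 - <<'E'
from h import *
s=snapshot("top"); save(s,"k.png",(320,140,480,260),4.8)
for n,(u,v) in dict(mug=(261,146),bell=(440,246)).items(): print(n,world(s,u,v).round(3))
E
```

```text
t: 45.25
eef_pos: [0.5483, -0.0624, 0.0269]
tcp_rot: [0.998, 0.064, 0.0, -0.0]
wrist_force: [-2.9, 1.7, 11.6]
finger_gap: 0.0286
t: 46.35
eef_pos: [0.5482, -0.0625, 0.128]
tcp_rot: [0.998, 0.064, 0.0, -0.0]
wrist_force: [-0.0, -0.0, 0.2]
finger_gap: 0.0513
t: 47.55
eef_pos: [0.5225, 0.1357, 0.1667]
tcp_rot: [0.998, 0.065, 0.0, 0.0]
wrist_force: [0.3, -0.1, 0.7]
finger_gap: 0.0513
mug [0.716 0.195 0.004]
bell [ 0.438 -0.275  0.041]
```

View pics/k.png

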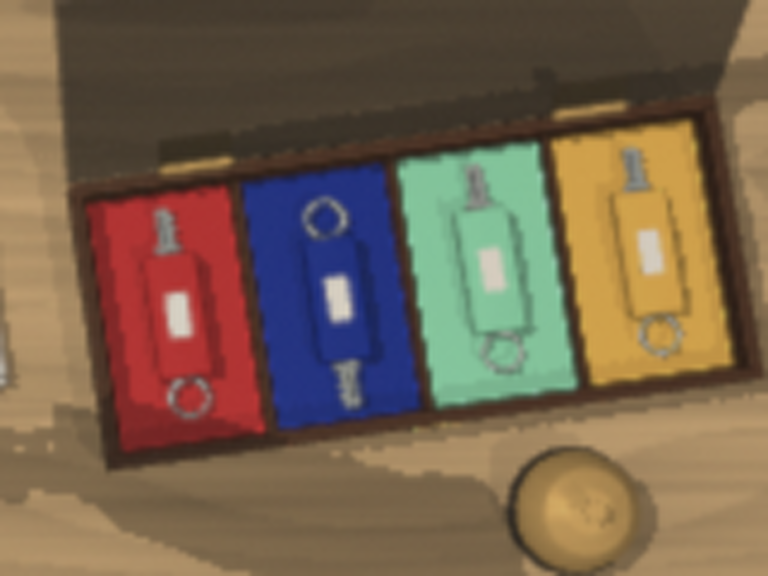

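All four keys lie flat in their own bays: labels at crop (179,316), (339,298), (491,269) and (651,251). A quick numeric check, then I hand in.

Run:
```python
from h import *
s=snapshot("top"); a=np.radians(7.35)
for n,u,v,bx,by in (("red",179,316,.548,-.062),("blue",339,298,.5595,-.1492),("mint",491,269,.5707,-.2366),("yellow",651,251,.582,-.324)):
    w=world(s,320+u/4.8,140+v/4.8,.025); d=w[:2]-[bx,by]; z=world(s,320+u/4.8,140+v/4.8)[2]
    print(n,"along %.1f across %.1f mm, top z %.3f"%(1000*(d@[np.cos(a),np.sin(a)]),1000*(d@[-np.sin(a),np.cos(a)]),z))
sign_off()
```

```text
red along -1.5 across -2.0 mm, top z 0.026
blue along -4.2 across -3.1 mm, top z 0.025
mint along 0.0 across -0.7 mm, top z 0.023
yellow along -2.5 across -1.7 mm, top z 0.028
the job is handed in; nothing more can be done
```

I took the stack apart in the order blue, yellow, mint. Each of those keys, then the lone red one, was set down gently in the bay of its own colour. Contact force was about 9 to 18 N each time. I handed the job in at about 48 s.

- **Keys:** in the last top view each head centre is within about 5 mm of its bay's middle, along and across. All four lie lengthwise, with their tops at 23 to 28 mm, where 25 mm is expected for a key lying flat.
- **Mug and bell:** both read the same as at the start, to within a millimetre sideways. The bell's height reading was 3 mm higher, which I put down to depth noise.
- **Robot:** the arm ended clear of everything, above the tray.

No check failed. The two cameras disagreed by about 3 mm on key height while blue was held, so I lowered every key by feel at the end.

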